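Find the rocking foot and press its shim lever flat

TASK

The carrier under the slim white interface unit does not stand firm: one of its four corner lugs rocks. Press down on the lugs with the fingertips until you find the one that sinks, then press the shim lever in front of that lug fully flat, so that the carrier stands level on four feet. Leave the other three levers standing, push and press only, do not lift the carrier or shift it on its feet, and do not knock the things around it.

Things in the scene. Friction and masses are not known exactly. Their poses are not given: they have to be found in the camera images.
- carrier: loose aluminium plate 168 x 100 x 8 mm (1 to 1.6 kg) with a slim white unit, 150 x 88 mm, standing 26 mm above the plate, and four flat corner lugs, each on a black foot on a 20 mm thick slab. Level at rest. Origin: underside of the plate, 56 mm above the table, 4 mm in front (-x) of its middle; z up, +x away from the robot, +y left, yaw within 0.3 rad of the world
- lug_front_left (a point): middle of the upper face (64 mm above the table) of the carrier's front left lug (front: towards the robot; left: +y), where to press; lug 28 (x) x 56 (y) x 8 mm. One of the four lugs, another each time, is loose: 2 to 4 N here sinks it about 4 mm, tilting the plate about 0.04 rad; it comes back up when let go. The other three are firm
- lug_front_right (a point): middle of the upper face (64 mm above the table) of the carrier's front right lug (front: towards the robot; left: +y), where to press; lug 28 (x) x 56 (y) x 8 mm. One of the four lugs, another each time, is loose: 2 to 4 N here sinks it about 4 mm, tilting the plate about 0.04 rad; it comes back up when let go. The other three are firm
- lug_back_left (a point): middle of the upper face (64 mm above the table) of the carrier's back left lug (front: towards the robot; left: +y), where to press; lug 28 (x) x 56 (y) x 8 mm. One of the four lugs, another each time, is loose: 2 to 4 N here sinks it about 4 mm, tilting the plate about 0.04 rad; it comes back up when let go. The other three are firm
- lug_back_right (a point): middle of the upper face (64 mm above the table) of the carrier's back right lug (front: towards the robot; left: +y), where to press; lug 28 (x) x 56 (y) x 8 mm. One of the four lugs, another each time, is loose: 2 to 4 N here sinks it about 4 mm, tilting the plate about 0.04 rad; it comes back up when let go. The other three are firm
- lever_a (a joint): shim lever of one foot (the letter tells nothing: it belongs to the nearest lug). 0: standing up at 32 degrees, as found; 0.55: fully flat, end stop. Moves at about 2 to 5 N, stays where left, cannot be pushed back up from above. Flat, its cam packs its foot up about 4 mm: under the loose lug that fills the gap, under a firm lug it jacks the plate out of level
- tip_a (a point): on lever a's upper face, 55 mm from its hinge, 3 mm from its free end. Steel tongue 26 x 58 x 5 mm in front of its lug, pointing to the carrier's -x and up. Hinge axis along the carrier's y, 10 mm in front (-x) of the lug's middle, 25 mm below its upper face. Pressed straight down 30 mm in front of the hinge it goes flat, its upper face then 23 mm below the lug's upper face
- lever_b (a joint): shim lever of one foot (the letter tells nothing: it belongs to the nearest lug). 0: standing up at 32 degrees, as found; 0.55: fully flat, end stop. Moves at about 2 to 5 N, stays where left, cannot be pushed back up from above. Flat, its cam packs its foot up about 4 mm: under the loose lug that fills the gap, under a firm lug it jacks the plate out of level
- tip_b (a point): on lever b's upper face, 55 mm from its hinge, 3 mm from its free end. Steel tongue 26 x 58 x 5 mm in front of its lug, pointing to the carrier's -x and up. Hinge axis along the carrier's y, 10 mm in front (-x) of the lug's middle, 25 mm below its upper face. Pressed straight down 30 mm in front of the hinge it goes flat, its upper face then 23 mm below the lug's upper face
- lever_c (a joint): shim lever of one foot (the letter tells nothing: it belongs to the nearest lug). 0: standing up at 32 degrees, as found; 0.55: fully flat, end stop. Moves at about 2 to 5 N, stays where left, cannot be pushed back up from above. Flat, its cam packs its foot up about 4 mm: under the loose lug that fills the gap, under a firm lug it jacks the plate out of level
- tip_c (a point): on lever c's upper face, 55 mm from its hinge, 3 mm from its free end. Steel tongue 26 x 58 x 5 mm in front of its lug, pointing to the carrier's -x and up. Hinge axis along the carrier's y, 10 mm in front (-x) of the lug's middle, 25 mm below its upper face. Pressed straight down 30 mm in front of the hinge it goes flat, its upper face then 23 mm below the lug's upper face
- lever_d (a joint): shim lever of one foot (the letter tells nothing: it belongs to the nearest lug). 0: standing up at 32 degrees, as found; 0.55: fully flat, end stop. Moves at about 2 to 5 N, stays where left, cannot be pushed back up from above. Flat, its cam packs its foot up about 4 mm: under the loose lug that fills the gap, under a firm lug it jacks the plate out of level
- tip_d (a point): on lever d's upper face, 55 mm from its hinge, 3 mm from its free end. Steel tongue 26 x 58 x 5 mm in front of its lug, pointing to the carrier's -x and up. Hinge axis along the carrier's y, 10 mm in front (-x) of the lug's middle, 25 mm below its upper face. Pressed straight down 30 mm in front of the hinge it goes flat, its upper face then 23 mm below the lug's upper face
- jar: small capped jar, 28 mm across, 34 mm tall, standing on the slab in front of the carrier; origin at its underside. To be left alone
- screwdriver: screwdriver 150 mm long lying on the slab left of the carrier, roughly along its side; origin at its underside. To be left alone
- wrench: wrench 130 mm long lying on the slab right of the carrier, roughly along its side; origin at its underside. To be left alone
- mouse: black computer mouse, 105 x 60 x 32 mm, on the table to the right; origin at its underside. To be left alone
- mug: white mug, 80 mm across, 90 mm tall, on the table to the left; origin at its underside. To be left alone
- tape: roll of tape lying flat, 90 mm across, 20 mm tall, on the table to the left; origin at its underside. To be left alone
- bottle: amber bottle, 50 mm across, 110 mm tall, on the table to the right; origin at its underside. To be left alone

How it is judged:
By the outcome, as a careful person would: the job done as asked, in the order asked, and still so for the second after the job is handed in, with the robot touching nothing.
It also fails if it takes over 48 s, if anything falls off the work surface, if the arm or the gripper's body presses on something with over 40 N, if the wrist force passes 120 N, or if a joint passes its speed limit or range.

ROBOT

A 6-joint arm with a two-finger parallel gripper is mounted at the origin on the work surface. World frame = base frame: x ahead of the robot, y to its left, z up, the work surface at z = 0. Lengths are in mm, angles in degrees, forces in N, time in s.
With the tool pointing down it reaches from about 350 to 850 mm from the base axis. Payload 8.1 kg.
Tool frame: the origin (TCP) lies on the centre line of the jaws, within the pads' length; the fingertips stand 19 mm ahead of it and the grasp point (between the pads) is the TCP; z points along the fingers, y is the line along which they close (so a half turn about z gives the same grasp; the last joint's range is limited). The gripper opens to 85 mm and grips with 20 to 120 N. Pads are 22 mm wide; open, the fingers measure 114 mm over their backs; the gripper's body (76 mm by 85 mm) begins 54 mm behind the grasp point. The pads swing forward as they close: fully open they stand 13 mm farther back than shut.
Start: joints at [-78.518, 7.471, 85.268, -0, 87.261, -4.893], TCP at [169.175, -575.661, 250.292] pointing down, gripper open.
Joint ranges: [-169.43, 169.43], [-51.17, 129.36], [1.28, 143.12], [-76.62, 256.62], [0, 156.53], [-152.29, 152.29]. Speed limits (degrees/s): [136.94, 136.94, 159.86, 180, 180, 180].

INTERFACE

Orientations are given as [roll, pitch, yaw] about the fixed x, y, z axes, in that order (R = Rz(yaw) Ry(pitch) Rx(roll)).
In Python, from bench import r gives the robot as it stands. The module is installed in compiled form; this text tells all that it offers.
- The arm moves only by the tool servo_tool, never from a script. Its arguments are lists of equal length, an entry for each row: "fingers": the finger opening in m, from 0 to 0.0854; "linear": the shift along the tool's x, y, z in m, a list of three; "rotation": the turn, a rotation vector about the tool's x, y, z in degrees, a list of three. A call has 1 to 10 rows; each row is the pose to reach, as a shift and turn from the pose commanded when the call began, along the tool's axes at that moment; what a row does not reach only later rows make up. A row lasts 1/10 s, in which the tool goes at most 50 mm and 8.59 degrees, less where a joint would pass 70% of its speed; a pose out of reach is approached as far as the arm can. A call with a gripper value outside its range is refused whole. The fingers move at their own pace and stop on an object; "force" is the grip in N (left out, the last holds). Time passes only in rows, so rows that repeat a pose let the fingers close. It gives the time, the measured TCP pose, the force, the opening and the grip force at its end, in the units of the state.
- r.sense(): the state, without advancing time (a new reading comes with each control period).
- r.snapshot(name): name is "scene" or "top" or "wrist"; returns a dict with "frame" (400x640x3 uint8, red, green, blue), "fx", "fy", "cx", "cy" (pixels), "camera_from_world" (4x4, takes a point from world to camera coordinates). Camera axes: x right, y up, looking along -z (the intrinsics and any distortion apply to the point x, -y, -z); pixel columns grow to the right and rows downward; lengths in mm; the calibration is good to about 2 mm. A picture is of the moment at which its call begins. There is no depth.
- r.hand_in(): hands the job in; it is judged then, once.
The state is a dict: "time": time; "joint_pos": joint angles; "qd": joint speeds; "joint_efforts": joint torques, N m; "tool_pos": TCP position; "tcp_rot": TCP orientation; "ft_force": force on the tool from outside, world axes, zero at the start; "wrist_torque": the same for the moment, N m; "finger_gap": finger opening in mm; "grip_force": force on a finger pad.
Only numpy, scipy, OpenCV 4.12 (cv2) and the standard library are available. Lean on these libraries where they do the work, as an engineer would, in place of code of your own. Each camera call takes 0.05 s, during which the arm holds its last target. There are 200 camera calls.

## Working session

There is one attempt and no reset: what is moved stays moved. The work goes in short steps, Python scripts to look and compute and a tool call to move; the robot and the scene stay as the last step left them, time stands still between calls to the robot, and variables do not carry over. Pictures are saved under pics/ and viewed, at most 10 in all, crops included, and the job is handed in when it is done.

Besides the shell and the picture viewer there is one more tool, called after "Call:" by a JSON object that holds its "fn" and its "kwargs", one argument or row to a line. servo_tool: Moves the arm, as the interface text tells. Its arguments: {"type":"object","properties":{"fingers":{"type":"array","items":{"type":"number"}},"linear":{"type":"array","items":{"type":"array","items":{"type":"number"}}},"rotation":{"type":"array","items":{"type":"array","items":{"type":"number"}}},"force":{"type":"number"}},"required":["fingers","linear","rotation"]}

```bash
mkdir -p pics; cat > h.py <<'E'
import numpy as np, cv2
from bench import r
def snap(n,f=None):
    s=r.snapshot(n)
    if f: cv2.imwrite('pics/'+f,s['frame'][:,:,::-1])
    return s
def ray(s,u,v,z):
    T=np.array(s['camera_from_world']);R=T[:3,:3];c=-R.T@T[:3,3]
    d=R.T@np.array([(u-s['cx'])/s['fx'],-(v-s['cy'])/s['fy'],-1])
    return c+d*(z-c[2])/d[2]
def proj(s,p):
    T=np.array(s['camera_from_world']);q=T[:3,:3]@np.array(p,float)+T[:3,3]
    return np.array([s['cx']+s['fx']*q[0]/-q[2], s['cy']+s['fy']*-q[1]/-q[2]])
E
python3 - <<'E'
from h import *
a=snap('top','top1.png');b=snap('scene','scene1.png')
for s in(a,b): print({k:v for k,v in s.items() if k!='frame'})
print(r.sense())
E
```

```text
{'fx': 378.88815867635685, 'fy': 378.88815867635685, 'cx': 322.0429793053924, 'cy': 198.3055828658554, 'camera_from_world': array([[-1.28139020e-02, -9.99910389e-01,  3.87516510e-03,
         1.01293627e+01],
       [ 9.79501406e-01, -1.17730214e-02,  2.01092992e-01,
        -5.70806720e+02],
       [-2.01029349e-01,  6.37251555e-03,  9.79564491e-01,
        -8.79913638e+02],
       [ 0.00000000e+00,  0.00000000e+00,  0.00000000e+00,
         1.00000000e+00]])}
{'fx': 410.10509564955674, 'fy': 410.10509564955674, 'cx': 317.93692467995993, 'cy': 194.57229845373047, 'camera_from_world': array([[-8.38235900e-01,  5.45306004e-01, -1.39222916e-03,
         4.59502471e+02],
       [-2.92522974e-01, -4.47504160e-01,  8.45085994e-01,
         9.17666136e+01],
       [ 4.60207438e-01,  7.08788677e-01,  5.34628586e-01,
        -1.37766469e+03],
       [ 0.00000000e+00,  0.00000000e+00,  0.00000000e+00,
         1.00000000e+00]])}
{'time': 0.1, 'joint_pos': array([-7.85179507e+01,  7.51186829e+00,  8.53240858e+01,  2.18119487e-03,
        8.72594876e+01, -4.89152411e+00]), 'qd': array([-0.07933033,  0.03512198, -0.04464836, -0.10752775,  0.00301906,
        0.04032865]), 'joint_efforts': array([ 1.06153442e-03, -5.70950961e+01, -5.01941192e+01, -1.59488231e-04,
        8.13835912e-03, -1.64522262e-07]), 'tool_pos': array([ 169.09755946, -575.20222261,  249.32792216]), 'tcp_rot': array([-1.79905092e+02, -1.03088593e-02,  1.63734587e+01]), 'ft_force': array([ 0.10756983,  0.22327781, -0.40332842]), 'wrist_torque': array([ 0.0333736 ,  0.00946863, -0.01676271]), 'grip_force': 0.0, 'finger_gap': 85.41116288702563}
```

View pics/top1.png

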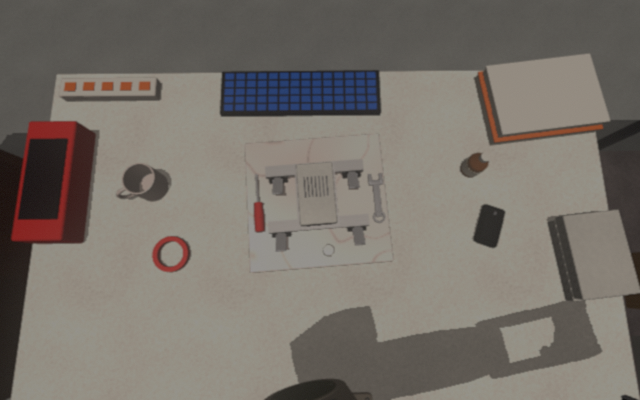

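View pics/scene1.png

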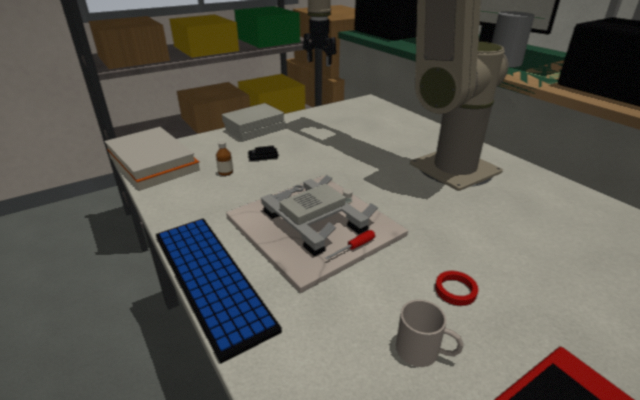

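Top view: the white unit is around (317,195), the lugs around (283,226), (353,221), (281,172) and (349,167), with levers below each. The jar is at (328,250), the screwdriver at left (259,210) and the wrench at right (377,200). I'll enlarge it.

```bash
python3 - <<'E'
import cv2
i=cv2.imread('pics/top1.png')[130:275,240:400]
cv2.imwrite('pics/c1.png',cv2.resize(cv2.convertScaleAbs(i,alpha=1.3),None,fx=4,fy=4,interpolation=cv2.INTER_CUBIC))
E
```

```text
(no output)
```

View pics/c1.png

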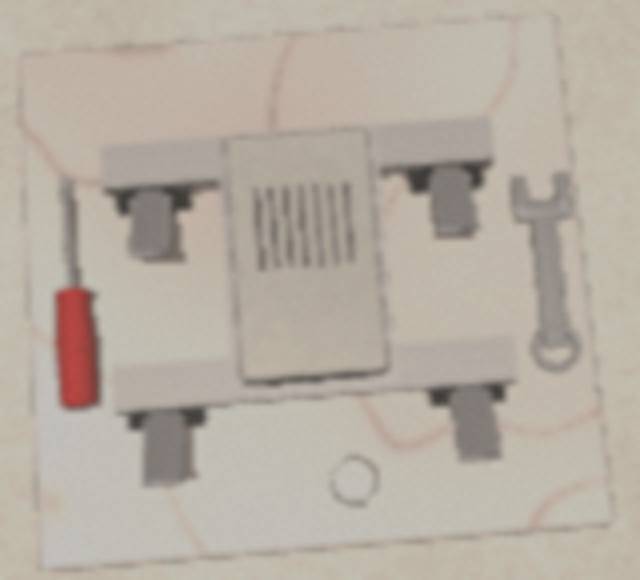

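The enlarged picture (4x) shows the bar ends. Back bar: left (102,148)-(107,188), right (490,117)-(493,160). Front bar: left (116,368)-(119,411), right (512,337)-(515,381).

```bash
cat > est.py <<'E'
from h import *
E
python3 - <<'E'
from h import *
s=snap('top'); T=np.array(s['camera_from_world']); print('cam',-T[:3,:3].T@T[:3,3])
f=lambda c,z:ray(s,240+c[0]/4-.4,130+c[1]/4-.4,z)[:2]
P={}
for n,c in dict(BL1=(102,148),BL0=(107,188),BR1=(490,117),BR0=(493,160),FL1=(116,368),FL0=(119,411),FR1=(512,337),FR0=(515,381)).items():
    P[n]=f(c,64); print(n,P[n].round(1))
for a,b in('BL1 BR1','BL0 BR0','FL1 FR1','FL0 FR0','BL1 BL0','FL1 FL0','BL1 FL1','BR0 FR0')and[x.split() for x in('BL1 BR1','BL0 BR0','FL1 FR1','FL0 FR0','BL1 BL0','FL1 FL0','BL1 FL1','BR0 FR0')]:
    d=P[b]-P[a]; print(a,b,np.hypot(*d).round(1),np.degrees(np.arctan2(d[0],-d[1])).round(2) if abs(d[1])>80 else np.degrees(np.arctan2(-d[1],-d[0])).round(2))
print('unit',[f(c,90).round(1) for c in((222,140),(368,130),(388,370),(243,380))])
print('levers tips lo',[f(c,68).round(1) for c in((145,485),(190,485),(457,460),(498,458),(131,255),(180,258),(432,235),(475,234))])
print('jar',f((355,480),54),'scr',f((78,348),35),f((66,185),25),'wr',f((540,195),25),f((555,350),25))
E
```

```text
cam [382.34731512   9.01559858 976.67813302]
BL1 [652.3 144.4]
BL0 [626.4 140.9]
BR1 [669.7 -98.9]
BR0 [641.7 -99.8]
FL1 [513.5 133.5]
FL0 [487.3 131.3]
FR1 [ 529.6 -107.6]
FR0 [ 502.6 -108.4]
BL1 BR1 244.0 4.09
BL0 BR0 241.2 3.62
FL1 FR1 241.6 3.82
FL0 FR0 240.2 3.64
BL1 BL0 26.1 7.82
FL1 FL0 26.3 4.84
BL1 FL1 139.2 4.49
BR0 FR0 139.3 3.52
unit [array([648.8,  67.7]), array([654.1, -21.2]), array([506.6, -30.4]), array([501.7,  55.1])]
levers tips lo [array([442.5, 114.6]), array([442.2,  87.9]), array([455. , -71.4]), array([455.9, -96. ]), array([582.7, 124.9]), array([580.5,  94.8]), array([593.1, -60.1]), array([593.4, -86.6])]
jar [444.86259735 -10.6191859 ] scr [530.61527257 161.51022183] [639.16780897 173.10360985] wr [ 628.84788681 -134.15732853] [ 527.20954761 -139.55018717]
```

Carrier centre is about (578,17) with a yaw of 3.9°. The sizes agree: bar 241 long, lug spacing 139. Lugs: FL (502,104), FR (514,-80), BL (641,113), BR (654,-70). I'll move towards FR first.

Call:
{"fn": "servo_tool", "kwargs": {
  "fingers": [0,0,0,0,0,0,0,0,0,0],
  "linear": [
    [0.035,-0.028,0],
    [0.07,-0.056,0],
    [0.106,-0.085,0],
    [0.141,-0.113,0],
    [0.176,-0.142,0],
    [0.212,-0.17,0],
    [0.247,-0.199,0],
    [0.282,-0.227,0],
    [0.318,-0.256,0],
    [0.353,-0.284,0]
  ],
  "rotation": [
    [0,0,2],
    [0,0,4],
    [0,0,6],
    [0,0,8],
    [0,0,10],
    [0,0,12],
    [0,0,12.4],
    [0,0,12.4],
    [0,0,12.4],
    [0,0,12.4]
  ],
  "force": 20
}}

```text
time: 1.15
tool_pos: [428.4, -201.8, 250.3]
tcp_rot: [180.0, -0.0, 4.0]
ft_force: [0.5, -0.7, 0.2]
finger_gap: 0.2
grip_force: 0.0
```

Call:
{"fn": "servo_tool", "kwargs": {
  "fingers": [0,0,0,0,0,0],
  "linear": [
    [0.024,-0.03,0.02],
    [0.048,-0.06,0.04],
    [0.071,-0.088,0.06],
    [0.095,-0.118,0.08],
    [0.095,-0.118,0.1],
    [0.095,-0.118,0.1]
  ],
  "rotation": [
    [0,0,0],
    [0,0,0],
    [0,0,0],
    [0,0,0],
    [0,0,0],
    [0,0,0]
  ]
}}

```text
time: 1.75
tool_pos: [512.3, -77.7, 146.6]
tcp_rot: [-179.9, 0.4, 4.1]
ft_force: [-0.9, 0.5, -0.7]
finger_gap: 0.2
grip_force: 0.0
```

```bash
python3 - <<'E'
from h import *
w=snap('wrist','w1.png')
print(r.sense()['tool_pos'])
for n,p in dict(FL=(502,104),FR=(514.3,-79.7),BL=(641,113),BR=(654,-70)).items(): print(n,proj(w,(*p,64)).round())
s=r.sense();p=s['tool_pos'];print(proj(w,(p[0],p[1],p[2]-19)))
for c in [(-14,-28),(-14,28),(14,28),(14,-28)]:
    a=np.radians(3.9);print(proj(w,(514.3+c[0]*np.cos(a)-c[1]*np.sin(a),-79.7+c[0]*np.sin(a)+c[1]*np.cos(a),64)).round())
E
```

```text
[512.99642456 -78.66815333 148.56987367]
FL [ 91. 208.]
FR [323. 209.]
BL [33.  1.]
BR [325.   1.]
[322.53584507 253.30932522]
[358. 226.]
[288. 226.]
[287. 193.]
[359. 193.]
```

View pics/w1.png

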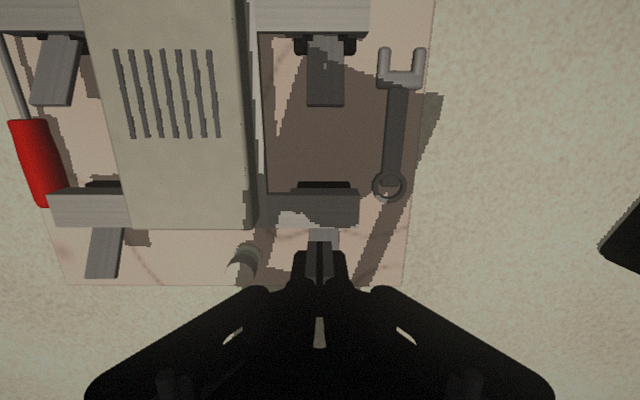

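The wrist view shows the FR lug at (287–359, 193–227), as predicted, and the fingertips at (320,253). The jar at (243,262) is clear. I'll descend.

Call:
{"fn": "servo_tool", "kwargs": {
  "fingers": [0,0,0,0,0],
  "linear": [
    [0,0,0.03],
    [0,0,0.05],
    [0,0,0.06],
    [0,0,0.063],
    [0,0,0.063]
  ],
  "rotation": [
    [0,0,0],
    [0,0,0],
    [0,0,0],
    [0,0,0],
    [0,0,0]
  ]
}}

```text
time: 2.3
tool_pos: [514.7, -79.9, 88.2]
tcp_rot: [180.0, -0.0, 3.9]
ft_force: [0.2, -0.5, 0.5]
finger_gap: -0.1
grip_force: 0.0
```

Call:
{"fn": "servo_tool", "kwargs": {
  "fingers": [0,0,0,0],
  "linear": [
    [0,0,0.001],
    [0,0,0.002],
    [0,0,0.003],
    [0,0,0.003]
  ],
  "rotation": [
    [0,0,0],
    [0,0,0],
    [0,0,0],
    [0,0,0]
  ]
}}

```text
time: 2.7
tool_pos: [514.5, -79.4, 84.5]
tcp_rot: [180.0, -0.0, 4.0]
ft_force: [-0.3, 0.4, 0.0]
finger_gap: 0.1
grip_force: 0.0
```

Call:
{"fn": "servo_tool", "kwargs": {
  "fingers": [0,0,0,0],
  "linear": [
    [0,0,0.001],
    [0,0,0.002],
    [0,0,0.002],
    [0,0,0.002]
  ],
  "rotation": [
    [0,0,0],
    [0,0,0],
    [0,0,0],
    [0,0,0]
  ]
}}

```text
time: 3.1
tool_pos: [514.6, -79.4, 83.0]
tcp_rot: [180.0, -0.0, 4.0]
ft_force: [-3.9, 0.2, 6.4]
finger_gap: 0.1
grip_force: 3.6
```

Call:
{"fn": "servo_tool", "kwargs": {
  "fingers": [0,0,0],
  "linear": [
    [0,0,0.0005],
    [0,0,0.001],
    [0,0,0.001]
  ],
  "rotation": [
    [0,0,0],
    [0,0,0],
    [0,0,0]
  ]
}}

```text
time: 3.4
tool_pos: [514.6, -79.4, 83.0]
tcp_rot: [180.0, -0.0, 4.0]
ft_force: [-9.0, 1.0, 16.0]
finger_gap: 0.0
grip_force: 8.3
```

FR is firm, with contact at z = 83.0. Next is FL.

Call:
{"fn": "servo_tool", "kwargs": {
  "fingers": [0,0,0,0,0,0,0,0,0,0],
  "linear": [
    [0,0,-0.02],
    [0,0,-0.054],
    [0,-0.045,-0.054],
    [0,-0.09,-0.054],
    [0,-0.135,-0.054],
    [0,-0.184,-0.054],
    [0,-0.184,-0.054],
    [0,-0.184,-0.02],
    [0,-0.184,-0.004],
    [0,-0.184,-0.004]
  ],
  "rotation": [
    [0,0,0],
    [0,0,0],
    [0,0,0],
    [0,0,0],
    [0,0,0],
    [0,0,0],
    [0,0,0],
    [0,0,0],
    [0,0,0],
    [0,0,0]
  ]
}}

```text
time: 4.4
tool_pos: [501.0, 104.0, 84.2]
tcp_rot: [180.0, 0.1, 4.0]
ft_force: [0.6, -0.7, 0.2]
finger_gap: 0.2
grip_force: 0.0
```

Call:
{"fn": "servo_tool", "kwargs": {
  "fingers": [0,0,0,0,0],
  "linear": [
    [0,0,0.001],
    [0,0,0.002],
    [0,0,0.003],
    [0,0,0.003],
    [0,0,0.003]
  ],
  "rotation": [
    [0,0,0],
    [0,0,0],
    [0,0,0],
    [0,0,0],
    [0,0,0]
  ]
}}

```text
time: 4.9
tool_pos: [501.8, 103.8, 83.1]
tcp_rot: [180.0, -0.0, 4.0]
ft_force: [-4.0, -0.9, 7.4]
finger_gap: 0.3
grip_force: 3.4
```

FL is firm. Next is BL.

Call:
{"fn": "servo_tool", "kwargs": {
  "fingers": [0,0,0,0,0,0,0,0,0,0],
  "linear": [
    [0,0,-0.02],
    [0,0,-0.054],
    [0.035,0,-0.054],
    [0.07,0,-0.054],
    [0.105,0,-0.054],
    [0.14,0,-0.054],
    [0.14,0,-0.054],
    [0.14,0,-0.02],
    [0.14,0,-0.003],
    [0.14,0,-0.003]
  ],
  "rotation": [
    [0,0,0],
    [0,0,0],
    [0,0,0],
    [0,0,0],
    [0,0,0],
    [0,0,0],
    [0,0,0],
    [0,0,0],
    [0,0,0],
    [0,0,0]
  ]
}}

```text
time: 5.9
tool_pos: [640.2, 113.6, 84.4]
tcp_rot: [180.0, 0.1, 4.0]
ft_force: [-0.4, 0.3, 0.1]
finger_gap: -0.2
grip_force: 0.0
```

Call:
{"fn": "servo_tool", "kwargs": {
  "fingers": [0,0,0,0,0],
  "linear": [
    [0,0,0.001],
    [0,0,0.002],
    [0,0,0.003],
    [0,0,0.003],
    [0,0,0.003]
  ],
  "rotation": [
    [0,0,0],
    [0,0,0],
    [0,0,0],
    [0,0,0],
    [0,0,0]
  ]
}}

```text
time: 6.4
tool_pos: [640.8, 113.8, 83.1]
tcp_rot: [180.0, 0.0, 4.0]
ft_force: [-4.6, -1.1, 7.4]
finger_gap: -0.1
grip_force: 3.5
```

BL is firm. I'll check BR.

Call:
{"fn": "servo_tool", "kwargs": {
  "fingers": [0,0,0,0,0,0,0,0,0,0],
  "linear": [
    [0,0,-0.02],
    [0,0,-0.054],
    [0,0.045,-0.054],
    [0,0.09,-0.054],
    [0,0.135,-0.054],
    [0,0.184,-0.054],
    [0,0.184,-0.054],
    [0,0.184,-0.02],
    [0,0.184,-0.003],
    [0,0.184,-0.003]
  ],
  "rotation": [
    [0,0,0],
    [0,0,0],
    [0,0,0],
    [0,0,0],
    [0,0,0],
    [0,0,0],
    [0,0,0],
    [0,0,0],
    [0,0,0],
    [0,0,0]
  ]
}}

```text
time: 7.4
tool_pos: [651.1, -68.6, 81.2]
tcp_rot: [-179.9, 0.4, 4.0]
ft_force: [-1.1, 0.5, 2.2]
finger_gap: -0.5
grip_force: 1.0
```

Call:
{"fn": "servo_tool", "kwargs": {
  "fingers": [0,0,0,0,0],
  "linear": [
    [0,0,0.001],
    [0,0,0.002],
    [0,0,0.003],
    [0,0,0.003],
    [0,0,0.003]
  ],
  "rotation": [
    [0,0,0],
    [0,0,0],
    [0,0,0],
    [0,0,0],
    [0,0,0]
  ]
}}

```text
time: 7.9
tool_pos: [654.5, -69.5, 83.1]
tcp_rot: [180.0, -0.1, 4.0]
ft_force: [-0.1, 0.3, 2.0]
finger_gap: -0.2
grip_force: 0.6
```

Call:
{"fn": "servo_tool", "kwargs": {
  "fingers": [0,0,0,0],
  "linear": [
    [0,0,0.001],
    [0,0,0.002],
    [0,0,0.002],
    [0,0,0.002]
  ],
  "rotation": [
    [0,0,0],
    [0,0,0],
    [0,0,0],
    [0,0,0]
  ]
}}

```text
time: 8.3
tool_pos: [654.4, -69.7, 80.6]
tcp_rot: [180.0, -0.0, 4.0]
ft_force: [1.8, 0.6, 2.0]
finger_gap: 0.2
grip_force: 1.2
```

BR sinks (80.6 at 2 N), so it is the loose lug. I'll press its lever, 40 mm in front of the lug's middle.

Call:
{"fn": "servo_tool", "kwargs": {
  "fingers": [0,0,0,0,0,0,0],
  "linear": [
    [0,0,-0.01],
    [0,0,-0.03],
    [0,0,-0.04],
    [-0.02,0,-0.04],
    [-0.04,0,-0.04],
    [-0.04,0,-0.025],
    [-0.04,0,-0.015]
  ],
  "rotation": [
    [0,0,0],
    [0,0,0],
    [0,0,0],
    [0,0,0],
    [0,0,0],
    [0,0,0],
    [0,0,0]
  ]
}}

```text
time: 9.0
tool_pos: [613.8, -72.5, 94.6]
tcp_rot: [180.0, 0.0, 4.0]
ft_force: [0.1, 0.9, -1.1]
finger_gap: 0.1
grip_force: 0.0
```

Call:
{"fn": "servo_tool", "kwargs": {
  "fingers": [0,0,0,0,0,0,0,0,0,0],
  "linear": [
    [0,0,0.003],
    [0,0,0.006],
    [0,0,0.009],
    [0,0,0.012],
    [0,0,0.015],
    [0,0,0.018],
    [0,0,0.021],
    [0,0,0.024],
    [0,0,0.027],
    [0,0,0.03]
  ],
  "rotation": [
    [0,0,0],
    [0,0,0],
    [0,0,0],
    [0,0,0],
    [0,0,0],
    [0,0,0],
    [0,0,0],
    [0,0,0],
    [0,0,0],
    [0,0,0]
  ]
}}

```text
time: 10.0
tool_pos: [614.0, -72.4, 65.0]
tcp_rot: [-180.0, 0.0, 4.0]
ft_force: [-1.8, -0.8, 3.6]
finger_gap: -0.1
grip_force: 1.3
```

Call:
{"fn": "servo_tool", "kwargs": {
  "fingers": [0,0,0,0,0,0,0,0],
  "linear": [
    [0,0,0.002],
    [0,0,0.004],
    [0,0,0.005],
    [0,0,0.006],
    [0,0,0.007],
    [0,0,0.007],
    [0,0,0.007],
    [0,0,0.007]
  ],
  "rotation": [
    [0,0,0],
    [0,0,0],
    [0,0,0],
    [0,0,0],
    [0,0,0],
    [0,0,0],
    [0,0,0],
    [0,0,0]
  ]
}}

```text
time: 10.8
tool_pos: [613.9, -72.5, 59.8]
tcp_rot: [180.0, 0.0, 4.0]
ft_force: [-10.2, 0.0, 15.6]
finger_gap: 0.1
grip_force: 8.0
```

It stopped hard at 59.8 (expected 60), so the lever is flat. I'll recheck BR with a light press.

Call:
{"fn": "servo_tool", "kwargs": {
  "fingers": [0,0,0,0,0,0,0,0,0,0],
  "linear": [
    [0,0,-0.02],
    [0,0,-0.05],
    [0,0,-0.06],
    [0.02,0,-0.06],
    [0.04,0,-0.06],
    [0.04,0,-0.05],
    [0.04,0,-0.035],
    [0.04,0,-0.028],
    [0.04,0,-0.028],
    [0.04,0,-0.027]
  ],
  "rotation": [
    [0,0,0],
    [0,0,0],
    [0,0,0],
    [0,0,0],
    [0,0,0],
    [0,0,0],
    [0,0,0],
    [0,0,0],
    [0,0,0],
    [0,0,0]
  ]
}}

```text
time: 11.8
tool_pos: [653.0, -69.7, 84.1]
tcp_rot: [-180.0, 0.1, 4.0]
ft_force: [-0.4, -0.4, 0.3]
finger_gap: 0.4
grip_force: 0.0
```

Call:
{"fn": "servo_tool", "kwargs": {
  "fingers": [0,0,0,0,0],
  "linear": [
    [0,0,0.001],
    [0,0,0.002],
    [0,0,0.003],
    [0,0,0.003],
    [0,0,0.003]
  ],
  "rotation": [
    [0,0,0],
    [0,0,0],
    [0,0,0],
    [0,0,0],
    [0,0,0]
  ]
}}

```text
time: 12.3
tool_pos: [653.9, -69.7, 82.7]
tcp_rot: [180.0, 0.0, 4.0]
ft_force: [-4.4, 0.6, 5.7]
finger_gap: -0.3
grip_force: 2.5
```

BR is firm now. I'll withdraw upwards and look.

Call:
{"fn": "servo_tool", "kwargs": {
  "fingers": [0,0,0,0,0,0,0,0,0],
  "linear": [
    [0,0,-0.02],
    [0,0,-0.06],
    [0,0,-0.1],
    [0,0,-0.14],
    [-0.04,0,-0.15],
    [-0.08,0,-0.15],
    [-0.12,0,-0.15],
    [-0.12,0,-0.15],
    [-0.12,0,-0.15]
  ],
  "rotation": [
    [0,0,0],
    [0,0,0],
    [0,0,0],
    [0,0,0],
    [0,0,0],
    [0,0,0],
    [0,0,0],
    [0,0,0],
    [0,0,0]
  ]
}}

```text
time: 13.2
tool_pos: [534.0, -78.0, 232.5]
tcp_rot: [180.0, -0.1, 3.9]
ft_force: [0.1, -0.3, 0.1]
finger_gap: -0.2
grip_force: 0.0
```

```bash
python3 -c "
from h import *
snap('wrist','w2.png')"
```

```text
(no output)
```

View pics/w2.png

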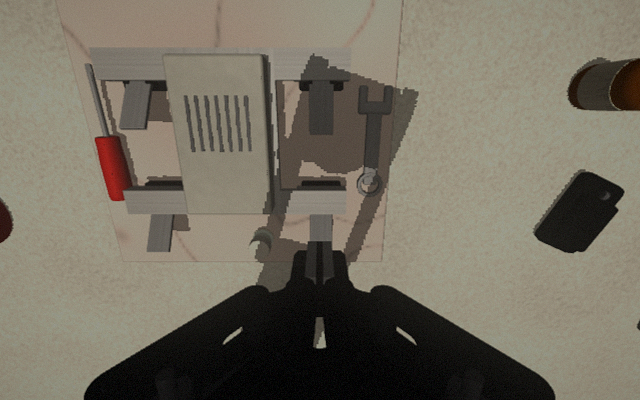

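The BR lever lies flat at (320,108). The other levers are standing, and the jar, tools, mouse and bottle haven't moved.

```bash
python3 -c "
from bench import r
print(r.hand_in())"
```

```text
the job is handed in; nothing more can be done
None
```

The back right lug was the loose one; I pressed its lever fully flat and that lug is now firm, the other three levers still stand, and the job is handed in after about 13 s of robot time.

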